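Open the touch-latch lid of the amber lens bin

TASK

Open the blue parts bin whose lid carries the amber lens: gently press the black pad on its lid with the fingertips until the touch latch lets go, and lift off so that the spring pops the lid ajar, then push the lid up and over with the outside of the fingers until it leans back past upright on its stop. Pick nothing up; leave the bin with the red lens shut and the loose things where they are.

Things in the scene. Friction and masses are not known exactly. Their poses are not given: they have to be found in the camera images.
- amber_bin: Blue open-topped plastic parts bin, 180 (x) x 150 (y) x 100 mm high, walls 5 mm, fixed on a plywood riser 0 to 70 mm high, so that its height above the bench differs each time. A flat grey lid lies inside its walls, flush with the rim; on the lid, near the hinge, is an amber lamp lens (34 x 60 mm, 12 mm high). Origin: centre of the underside; its x axis points from the free edge of the lid to the hinge (away from the robot, give or take 0.4 rad), z up.
- amber_press (a point): Centre of the round black rubber pad (32 mm across) on top of the amber bin's lid, where a fingertip presses: 120 mm from the hinge, on the lid's centre line, 99.5 mm above the underside of the bin when shut. Moves with the lid.
- amber_edge (a point): Middle of the free edge of the amber bin's lid, 158 mm from the hinge. The lid is a plate 136 mm wide and 5 mm thick. Moves with the lid.
- amber_hinge (a point): Middle of the amber bin's lid hinge, inside the bin's far wall, 94 mm above the underside of the bin; the hinge line runs along the bin's y axis.
- amber_lid (a joint): Lid angle in rad: 0 shut; down to -0.08 when pushed in (its stop); about 0.6 when popped ajar by the spring; 1.57 upright; 1.9 leaning back on its stop. Free hinge: past about 1.65 it falls back onto the stop by its own weight, below about 1.5 it falls forward until it rests on the ram. Lid mass 0.12 kg.
- amber_ram (a joint): White spring ram of the touch latch under the lid, 70 mm from the hinge, out of sight until the lid is up: travel in m, 0 latched, about 0.047 when released and fully out. Pressing the rubber pad in by about 6 mm (some 5 N) releases it (its full travel is about 9 mm); when the finger is then lifted away the ram pushes the lid ajar. It does not latch again.
- red_bin: Not to be opened. Blue open-topped plastic parts bin, 180 (x) x 150 (y) x 100 mm high, walls 5 mm, fixed on a plywood riser 0 to 70 mm high, so that its height above the bench differs each time. A flat grey lid lies inside its walls, flush with the rim; on the lid, near the hinge, is a red lamp lens (34 x 60 mm, 12 mm high). Origin: centre of the underside; its x axis points from the free edge of the lid to the hinge (away from the robot, give or take 0.4 rad), z up.
- red_press (a point): Centre of the round black rubber pad (32 mm across) on top of the red bin's lid, where a fingertip presses: 120 mm from the hinge, on the lid's centre line, 99.5 mm above the underside of the bin when shut. Moves with the lid.
- red_edge (a point): Middle of the free edge of the red bin's lid, 158 mm from the hinge. The lid is a plate 136 mm wide and 5 mm thick. Moves with the lid.
- red_hinge (a point): Middle of the red bin's lid hinge, inside the bin's far wall, 94 mm above the underside of the bin; the hinge line runs along the bin's y axis.
- red_lid (a joint): Lid angle in rad: 0 shut; down to -0.08 when pushed in (its stop); about 0.6 when popped ajar by the spring; 1.57 upright; 1.9 leaning back on its stop. Free hinge: past about 1.65 it falls back onto the stop by its own weight, below about 1.5 it falls forward until it rests on the ram. Lid mass 0.12 kg.
- red_ram (a joint): White spring ram of the touch latch under the lid, 70 mm from the hinge, out of sight until the lid is up: travel in m, 0 latched, about 0.047 when released and fully out. Pressing the rubber pad in by about 6 mm (some 5 N) releases it (its full travel is about 9 mm); when the finger is then lifted away the ram pushes the lid ajar. It does not latch again.
- tail_lamp: Loose tail lamp, red lens on a black base, 50 x 90 x 34 mm high; a bystander, to be left alone. Origin: centre of its underside.
- bracket: Loose steel L-bracket, 100 x 40 mm foot, 4 mm thick, 50 mm high at one end; a bystander, to be left alone. Origin: centre of its underside.
- oil_bottle: Grey plastic bottle with red cap, 68 mm across, 150 mm high, standing loose beyond the bins; a bystander, to be left alone. Origin: centre of its underside.

How it is judged (in metres and radians):
On the way, in this order (a step that is already met when the one before it is completed fails the run):
1. the amber bin's lid is pressed in below flush (value of joint amber_lid below -0.015 rad), for 0.02 s.
2. the latch has let go and the lid stands ajar on the spring ram (value of joint amber_ram above 0.035 m and value of joint amber_lid above 0.35 rad), for 0.2 s.
3. the lid is pushed back past upright (value of joint amber_lid above 1.7 rad), for 0.1 s.
At the end, for the whole second after the job is handed in: The amber bin's lid leans back on its stop (above 1.75 rad) and is still, with its ram out; the red bin's lid is shut (below 0.05 rad) and its latch unreleased; every loose thing is within 30 mm of where it started (value of joint amber_lid between 1.75 and 2 rad and velocity of joint amber_lid below 0.1 rad/s and value of joint amber_ram above 0.035 m and value of joint red_lid below 0.05 rad and value of joint red_ram below 0.01 m and distance of each of tail_lamp, bracket, oil_bottle from where it was at the start of the episode below 0.03 m); the robot touches nothing.
It fails at once if the amber bin or its lid is pressed hard (over 50 N) (contact force between the fingers and amber_bin above 50 N).
It fails at once if the red bin's latch is released or its lid opened (value of joint red_ram above 0.01 m or value of joint red_lid above 0.1 rad).
It fails at once if the tail lamp is lifted, carried or pushed away (30 mm) or tipped (distance of tail_lamp from where it was at the start of the episode above 0.03 m or angle between tail_lamp's own z axis and vertical above 0.5 rad).
It fails at once if the bracket is lifted, carried or pushed away (30 mm) or tipped (distance of bracket from where it was at the start of the episode above 0.03 m or angle between bracket's own z axis and vertical above 0.5 rad).
It fails at once if the oil bottle is lifted, carried or pushed away (30 mm) or tipped (distance of oil_bottle from where it was at the start of the episode above 0.03 m or angle between oil_bottle's own z axis and vertical above 0.5 rad).
It also fails if it takes over 48 s, if anything falls off the work surface, if the arm or the gripper's body presses on something with over 40 N, if the wrist force passes 120 N, or if a joint passes its speed limit or range.

ROBOT

A 6-joint arm with a two-finger parallel gripper is mounted at the origin on the work surface. World frame = base frame: x ahead of the robot, y to its left, z up, the work surface at z = 0. Lengths are in m, angles in degrees, forces in N, time in s.
With the tool pointing down it reaches from about 0.4 to 0.825 m from the base axis. Payload 7 kg.
Tool frame: the origin (TCP) lies on the centre line of the jaws, within the pads' length; the fingertips stand 19 mm ahead of it and the grasp point (between the pads) is the TCP; z points along the fingers, y is the line along which they close (so a half turn about z gives the same grasp; the last joint's range is limited). The gripper opens to 88 mm and grips with 3 to 60 N. Pads are 19 mm wide; open, the fingers measure 130 mm over their backs; the gripper's body (78 mm by 193 mm) begins 47 mm behind the grasp point.
Start: joints at [-52.076, 20.546, 0.682, 0, -70.136, -16.507], TCP at [0.246, -0.628, 0.246] pointing down, gripper open.
Joint ranges: [-176.03, 176.03], [-82.01, 121.73], [-58.28, 71.71], [-173.87, 95.51], [-174.79, -0.11], [-173.66, 173.66]. Speed limits (degrees/s): [136.94, 136.94, 172.46, 180, 180, 180].

INTERFACE

Orientations are given as [roll, pitch, yaw] about the fixed x, y, z axes, in that order (R = Rz(yaw) Ry(pitch) Rx(roll)).
In Python, from plant import get_state, capture, close_job gives the robot as it stands.
- The arm moves only by the tool apply_moves, never from a script. Its argument "targets" is a list of rows, each a list of 7 numbers: the opening, from 0 (shut) to 1 (fully open), then the shift along the tool's x, y, z normalised to -1 to 1, where 1 is 1000 mm, then the turn, a rotation vector about the tool's x, y, z normalised to -1 to 1, where 1 is 90 degrees. In form: [[claw, tx, ty, tz, ax, ay, az], ...]. A call has 1 to 20 rows; each row shifts and turns the commanded pose from where the row before left it, along the tool's axes as they then stand; what a row does not reach is not made up. A row lasts 1/12 s, in which the tool goes at most 41.7 mm and 7.16 degrees, less where a joint would pass 70% of its speed; a pose out of reach is approached as far as the arm can. A call with a number of a shift or a turn outside -1 to 1 is refused whole. A call with a gripper value outside its range is refused whole. The fingers move at their own pace and stop on an object; "newtons" is the grip in N (left out, the last holds). Time passes only in rows, so rows that do not move let the fingers close. It gives the time, the measured TCP pose, the force, the opening and the grip force at its end, in the units of the state.
- get_state(): the state, without advancing time (a new reading comes with each control period).
- capture(name): name is "scene" or "side" or "wrist"; returns a dict with "frame" (480x640x3 uint8, red, green, blue), "range_z" (480x640 float32, m along the optical axis (not along the pixel's ray), 0 where there is no reading), "camera_matrix" (3x3 intrinsics, pixels), "k1" (the pictures are not rectified: a ray, as slopes to the right and down, at radius r is drawn at 1 + k1 r^2 times it, then the intrinsics apply), "T" (4x4, takes a point from camera to world coordinates). Camera axes: x right, y down, z forward; pixel columns grow to the right and rows downward; lengths in m; the calibration is good to about 2 mm. A picture is of the moment at which its call begins.
- close_job(): hands the job in; it is judged then, once.
The state is a dict: "time_s": time; "joints": joint angles; "qd": joint speeds; "joint_torque": joint torques, N m; "tcp_pos": TCP position; "eef_rot": TCP orientation; "contact_force": force on the tool from outside, world axes, zero at the start; "moment": the same for the moment, N m; "gripper_width": finger opening in m; "gripper_force": force on a finger pad.
Only numpy, scipy, OpenCV 4.12 (cv2) and the standard library are available. Lean on these libraries where they do the work, as an engineer would, in place of code of your own. Each camera call takes 0.05 s, during which the arm holds its last target. There are 200 camera calls.

## Working session

There is one attempt and no reset: what is moved stays moved. The work goes in short steps, Python scripts to look and compute and a tool call to move; the robot and the scene stay as the last step left them, time stands still between calls to the robot, and variables do not carry over. Pictures are saved under pics/ and viewed, at most 10 in all, crops included, and the job is handed in when it is done.

Besides the shell and the picture viewer there is one more tool, called after ">>>" as name([rows], argument=value, ...), one row to a line, values as JSON. apply_moves: Moves the arm, as the interface text tells. Scaled input: -1 to 1 covers 1000 mm each way for a shift and 90 degrees each way for a turn. Its arguments: {"type":"object","properties":{"targets":{"type":"array","items":{"type":"array","items":{"type":"number"}}},"newtons":{"type":"number"}},"required":["targets"]}

```bash
mkdir -p pics; cat > h.py <<'E'
import numpy as np, cv2
from plant import get_state, capture, close_job
def snap(n,out=None):
    c=capture(n)
    if out: cv2.imwrite('pics/'+out,c['frame'][:,:,::-1])
    return c
def pts(c):
    K=c['camera_matrix'];k1=c['k1'];h,w=c['range_z'].shape
    uv=np.stack(np.meshgrid(np.arange(w),np.arange(h)),-1).reshape(-1,1,2).astype(np.float64)
    s=cv2.undistortPoints(uv,K,np.array([k1,0,0,0.])).reshape(h,w,2)
    z=c['range_z']; P=np.dstack([s[...,0]*z,s[...,1]*z,z])
    return P@c['T'][:3,:3].T+c['T'][:3,3]
E
python3 - <<'E'
from h import *
for n in('scene','side'):
    c=snap(n,n+'0.png'); np.savez(n+'0.npz',**c); print(n,c['T'].round(3).tolist(),c['k1'])
print(get_state())
E
```

```text
scene [[0.476, 0.544, -0.691, 1.328], [0.879, -0.285, 0.382, -0.413], [0.011, -0.789, -0.614, 0.761], [0.0, 0.0, 0.0, 1.0]] 0.031457507791404195
side [[-0.998, -0.045, 0.05, 0.511], [-0.067, 0.768, -0.637, 1.014], [-0.01, -0.639, -0.769, 1.336], [0.0, 0.0, 0.0, 1.0]] -0.013938790495944231
{'time_s': 0.1, 'joints': array([-5.20756559e+01,  2.05873278e+01,  6.39130761e-01, -1.68206305e-02,
       -7.01346405e+01, -1.65068986e+01]), 'qd': array([-0.03206873, -0.089331  ,  0.03276759, -0.01333839,  0.06360181,
       -0.01865995]), 'joint_torque': array([ 3.48651702e-04, -5.84162843e+01,  2.93752706e+01,  7.01545045e+00,
        1.01451343e-02, -4.51615892e-05]), 'tcp_pos': array([ 0.24631214, -0.62802591,  0.24472008]), 'eef_rot': array([ 1.79916083e+02, -8.37715136e-03, -1.58588276e+02]), 'contact_force': array([ 0.27835381,  0.19991251, -0.09643096]), 'moment': array([-0.00546249,  0.04151201, -0.01135449]), 'gripper_force': 0.0, 'gripper_width': 0.08732714792403899}
```

View pics/scene0.png

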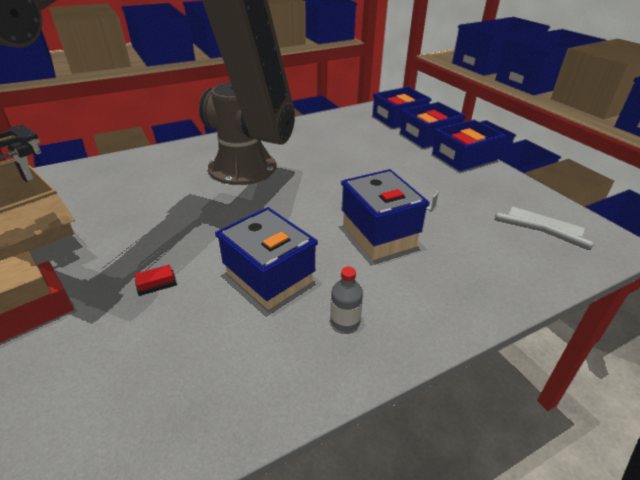

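View pics/side0.png

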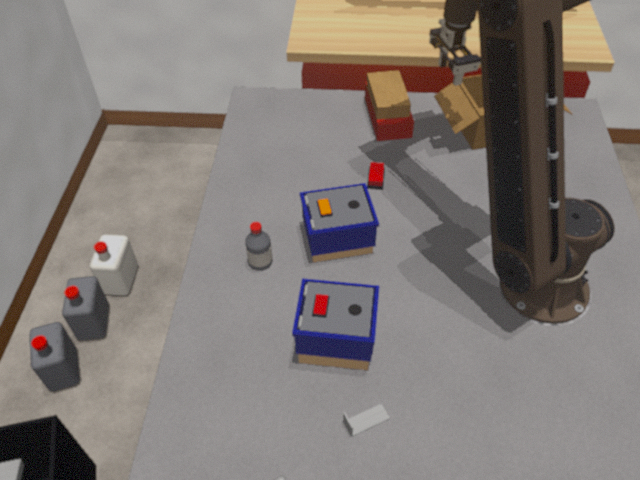

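The scene view shows the amber bin with its lens at (276,241) and pad at (255,227), the red bin at (385,200), the tail lamp at (155,279) and the bottle at (346,300). In the side view the amber lens is at (325,207), its pad at (354,204), and the red bin is just below it.

```bash
python3 - <<'E'
from h import *
wins={'scene':dict(lens=(255,228,295,255),pad=(245,219,265,235),lid=(220,210,320,268)),'side':dict(lens=(314,194,336,220),pad=(344,197,364,212),lid=(300,185,378,230))}
for n in wins:
    c=dict(np.load(n+'0.npz')); P=pts(c); f=c['frame'].astype(int); hsv=cv2.cvtColor(c['frame'],cv2.COLOR_RGB2HSV)
    H,S,V=[hsv[...,i].astype(int) for i in range(3)]
    ms=dict(lens=(H>5)&(H<25)&(S>150)&(V>120),pad=(V<75)&(S<90),lid=(S<60)&(V>85))
    for k,w in wins[n].items():
        m=np.zeros(H.shape,bool); m[w[1]:w[3],w[0]:w[2]]=1; m&=ms[k]&(c['range_z']>0)
        q=P[m]; z=np.median(q[:,2]); q=q[abs(q[:,2]-z)<.012]
        v,u=np.nonzero(m)
        r=cv2.minAreaRect((q[:,:2]*1000).astype(np.float32))
        print(n,k,len(q),'px',u.mean().round(1),v.mean().round(1),'med',np.median(q,0).round(4),'mean',q.mean(0).round(4),'rect',[np.round(x,1) for x in r])
    # objects above table: bottle, lamp via colour red
    m=(S>150)&((H<5)|(H>174))&(V>90)&(P[...,2]>.005)&(P[...,2]<.3)&(c['range_z']>0)&(P[...,0]>.3)&(P[...,0]<1.1)&(abs(P[...,1])<.7)
    nl,L,st,ce=cv2.connectedComponentsWithStats(m.astype(np.uint8))
    for i in range(1,nl):
        if st[i,4]>40: print(n,'red',ce[i].round(),st[i,4],np.median(P[L==i],0).round(3))
E
```

```text
scene lens 201 px 275.1 239.4 med [ 0.6015 -0.1287  0.1465] mean [ 0.6017 -0.128   0.1465] rect [array([ 600.6, -126.2]), array([28.7, 53.5]), np.float64(14.5)]
scene pad 83 px 254.7 226.6 med [ 0.5219 -0.1463  0.1354] mean [ 0.5212 -0.1461  0.1353] rect [array([ 519.8, -144.8]), array([28.5, 31.5]), np.float64(69.5)]
scene lid 2083 px 275.5 233.4 med [ 0.5603 -0.1449  0.1348] mean [ 0.564  -0.1395  0.1348] rect [array([ 559.4, -135.3]), array([170.2, 140.6]), np.float64(14.7)]
scene red [392. 194.] 145 [0.59  0.203 0.163]
scene red [154. 277.] 620 [ 0.47  -0.39   0.035]
scene red [348. 273.] 165 [ 0.778 -0.043  0.151]
scene red [ 52. 281.] 305 [ 0.423 -0.59   0.072]
side lens 163 px 324.0 206.5 med [ 0.5947 -0.1233  0.1457] mean [ 0.5949 -0.1248  0.1454] rect [array([ 594.8, -126.1]), array([30.1, 59. ]), np.float64(10.2)]
side pad 61 px 353.3 204.0 med [ 0.5177 -0.1485  0.1346] mean [ 0.5172 -0.1486  0.1347] rect [array([ 516.8, -149.9]), array([25.7, 29. ]), np.float64(10.9)]
side lid 1873 px 338.5 205.6 med [ 0.5524 -0.1325  0.1342] mean [ 0.5549 -0.1349  0.1342] rect [array([ 553.9, -134.5]), array([173.2, 150.3]), np.float64(14.0)]
side red [394. 128.] 625 [ 0.397 -0.585  0.052]
side red [376. 174.] 312 [ 0.453 -0.38   0.035]
side red [255. 227.] 96 [ 0.767 -0.036  0.149]
side red [320. 304.] 245 [0.581 0.205 0.163]
```

>>> apply_moves([
  [0,0,0,0,0,0,0.0767],
  [0,-0.021,0.022,0,0,0,0],
  [0,-0.021,0.022,0,0,0,0],
  [0,-0.021,0.022,0,0,0,0],
  [0,-0.021,0.022,0,0,0,0],
  [0,-0.021,0.022,0,0,0,0],
  [0,-0.021,0.022,0,0,0,0],
  [0,-0.021,0.022,0,0,0,0],
  [0,-0.021,0.022,0,0,0,0],
  [0,-0.021,0.022,0,0,0,0],
  [0,-0.021,0.022,0,0,0,0],
  [0,-0.021,0.022,0,0,0,0],
  [0,-0.021,0.022,0,0,0,0],
  [0,-0.021,0.022,0,0,0,0],
  [0,-0.021,0.022,0,0,0,0],
  [0,-0.021,0.022,0,0,0,0],
  [0,-0.021,0.022,0,0,0,0],
  [0,-0.021,0.022,0,0,0,0],
  [0,0,0,0,0,0,0],
  [0,0,0,0,0,0,0],
], newtons=10)

```text
time_s: 1.77
tcp_pos: [0.4987, -0.1755, 0.2452]
eef_rot: [180.0, -0.0, -165.3]
contact_force: [-0.6, -0.4, 0.1]
gripper_width: 0.0004
gripper_force: 0.0
```

>>> apply_moves([
  [0,-0.027,0.022,0,0,0,0],
  [0,0,0,0,0,0,0],
  [0,0,0,0,0,0,0],
])

```text
time_s: 2.02
tcp_pos: [0.519, -0.1486, 0.2452]
eef_rot: [180.0, -0.0, -165.4]
contact_force: [-0.3, -0.0, 0.2]
gripper_width: 0.0002
gripper_force: 0.0
```

```bash
python3 - <<'E'
from h import *
s=get_state(); print(s['tcp_pos'],s['eef_rot'])
c=snap('wrist','w1.png'); np.savez('w1.npz',**c); P=pts(c)
hsv=cv2.cvtColor(c['frame'],cv2.COLOR_RGB2HSV); H,S,V=[hsv[...,i].astype(int) for i in range(3)]
for k,m in dict(lens=(H>5)&(H<25)&(S>150)&(V>120),pad=(V<75)&(S<90)&(abs(P[...,2]-.135)<.006)).items():
    nl,L,st,ce=cv2.connectedComponentsWithStats((m&(c['range_z']>0)).astype(np.uint8))
    for i in range(1,nl):
        if st[i,4]>150:
            q=P[L==i]; r=cv2.minAreaRect((q[:,:2]*1000).astype(np.float32)); print(k,ce[i].round(),st[i,4],np.median(q,0).round(4),[np.round(x,1) for x in r])
E
```

```text
[ 0.51904406 -0.14861897  0.24519964] [ 1.79987048e+02 -3.79815112e-02 -1.65443645e+02]
pad [323. 248.] 1772 [ 0.5191 -0.1478  0.1354] [array([ 519.5, -147.6]), array([31.5, 30.9]), np.float64(14.4)]
```

View pics/w1.png

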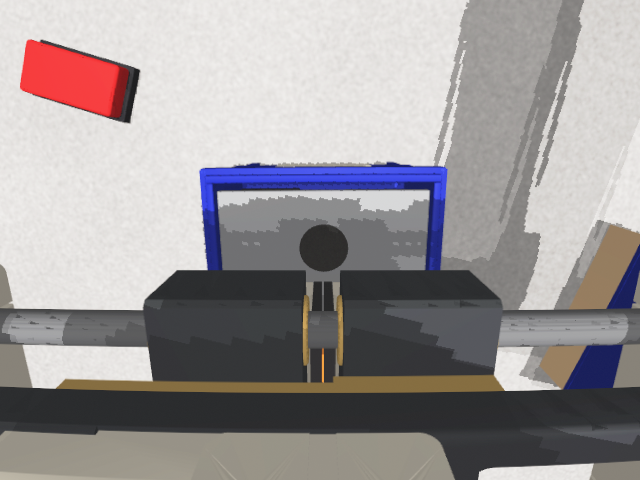

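The wrist view confirms the pad at (323,248), right under the fingertips, and the bin lies square with the tool. Now I'll go down.

>>> apply_moves([
  [0,0,0,0.02,0,0,0],
  [0,0,0,0.025,0,0,0],
  [0,0,0,0.025,0,0,0],
  [0,0,0,0.015,0,0,0],
  [0,0,0,0.003,0,0,0],
  [0,0,0,0.001,0,0,0],
  [0,0,0,0,0,0,0],
  [0,0,0,0,0,0,0],
])

```text
time_s: 2.73
tcp_pos: [0.5196, -0.1492, 0.1579]
eef_rot: [-180.0, 0.1, -165.5]
contact_force: [-0.3, 0.3, 0.3]
gripper_width: 0.0005
gripper_force: 0.0
```

>>> apply_moves([
  [0,0,0,0.001,0,0,0],
  [0,0,0,0.001,0,0,0],
  [0,0,0,0.001,0,0,0],
  [0,0,0,0.001,0,0,0],
  [0,0,0,0,0,0,0],
])

```text
time_s: 3.15
tcp_pos: [0.519, -0.1487, 0.1526]
eef_rot: [-180.0, 0.0, -165.5]
contact_force: [-0.4, 0.8, 0.9]
gripper_width: 0.0003
gripper_force: 0.3
```

>>> apply_moves([
  [0,0,0,0.001,0,0,0],
  [0,0,0,0.001,0,0,0],
  [0,0,0,0.001,0,0,0],
  [0,0,0,0.001,0,0,0],
  [0,0,0,0,0,0,0],
])

```text
time_s: 3.57
tcp_pos: [0.519, -0.1488, 0.1486]
eef_rot: [-180.0, 0.0, -165.5]
contact_force: [-1.5, 1.0, 3.8]
gripper_width: 0.0005
gripper_force: 2.2
```

>>> apply_moves([
  [0,0,0,0.001,0,0,0],
  [0,0,0,0.001,0,0,0],
  [0,0,0,0.001,0,0,0],
  [0,0,0,0,0,0,0],
])

```text
time_s: 3.9
tcp_pos: [0.519, -0.1488, 0.1456]
eef_rot: [-180.0, 0.0, -165.5]
contact_force: [-1.3, 0.6, 4.5]
gripper_width: 0.0006
gripper_force: 2.2
```

>>> apply_moves([
  [0,0,0,-0.01,0,0,0],
  [0,0,0,-0.03,0,0,0],
  [0,0,0,-0.04,0,0,0],
  [0,0,0,-0.04,0,0,0],
  [0,0.03,0,-0.02,0,0,0],
  [0,0.04,0,0,0,0,0],
  [0,0.01,0,0,0,0,0],
  [0,0,0,0,0,0,0],
  [0,0,0,0,0,0,0],
])

```text
time_s: 4.65
tcp_pos: [0.441, -0.169, 0.2862]
eef_rot: [-180.0, 0.1, -165.5]
contact_force: [0.7, 0.4, -0.1]
gripper_width: 0.0004
gripper_force: 0.0
```

```bash
python3 - <<'E'
from h import *
print(get_state()['tcp_pos'])
c=snap('side','side1.png'); P=pts(c)
u=np.array([.968,.25]);v=np.array([-.25,.968]); hg=np.array([.635,-.1175])
d=P[...,:2]-hg; s=d@u; t=d@v
m=(c['range_z']>0)&(abs(t)<.05)&(s>-.2)&(s<.05)&(P[...,2]>.1)
cv2.imwrite('pics/side1c.png',cv2.resize(c['frame'][130:310,230:470,::-1],None,fx=3,fy=3))
for a in np.arange(-.18,.02,.02):
    k=m&(abs(s-a)<.005)
    if k.any(): print(a.round(2),k.sum(),np.percentile(P[k][:,2],[5,50,95]).round(3))
E
```

```text
[ 0.44101211 -0.16897353  0.28623334]
-0.18 394 [0.354 0.393 0.71 ]
-0.16 705 [0.119 0.57  0.706]
-0.12 122 [0.209 0.216 0.221]
-0.1 124 [0.196 0.203 0.21 ]
-0.08 117 [0.181 0.188 0.195]
-0.06 119 [0.17  0.176 0.181]
-0.04 96 [0.158 0.166 0.174]
-0.02 120 [0.143 0.157 0.166]
-0.0 78 [0.129 0.135 0.14 ]
```

View pics/side1c.png

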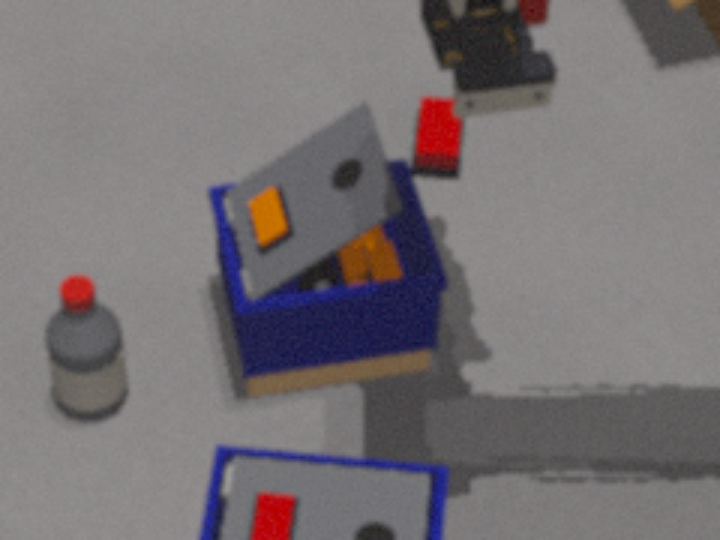

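The lid stands ajar at about 0.6 rad, with its free edge near (365,105) in the crop. The ram is out and the gripper is clear in front of it. Next I go down ahead of the edge and push along its arc.

>>> apply_moves([
  [0,0,0,0.02,0,0,0],
  [0,0,0,0.03,0,0,0],
  [0,0,0,0.02,0,0,0],
  [0,0,0,0.007,0,0,0],
  [0,-0.015,0,0,0,0,0],
  [0,-0.02,0,0,0,0,0],
  [0,-0.015,0,0,0,0,0],
  [0,-0.008,0,0,0,0,0],
  [0,0,0,0,0,0,0],
])

```text
time_s: 5.45
tcp_pos: [0.499, -0.1541, 0.2087]
eef_rot: [-180.0, -0.1, -165.4]
contact_force: [0.7, 0.4, 0.1]
gripper_width: 0.0004
gripper_force: 0.0
```

>>> apply_moves([
  [0,-0.007,0,-0.007,0,0,0],
  [0,-0.008,0,-0.009,0,0,0],
  [0,-0.008,0,-0.008,0,0,0],
  [0,-0.008,0,-0.007,0,0,0],
  [0,-0.008,0,-0.006,0,0,0],
  [0,-0.009,0,-0.006,0,0,0],
  [0,-0.009,0,-0.005,0,0,0],
  [0,-0.01,0,-0.005,0,0,0],
  [0,0,0,0,0,0,0],
])

```text
time_s: 6.2
tcp_pos: [0.5648, -0.1371, 0.2626]
eef_rot: [-180.0, 0.1, -165.5]
contact_force: [0.7, -0.0, -0.1]
gripper_width: 0.0006
gripper_force: 0.1
```

```bash
python3 - <<'E'
from h import *
c=snap('side')
cv2.imwrite('pics/side2c.png',cv2.resize(c['frame'][110:290,230:470,::-1],None,fx=3,fy=3))
E
```

```text
(no output)
```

View pics/side2c.png

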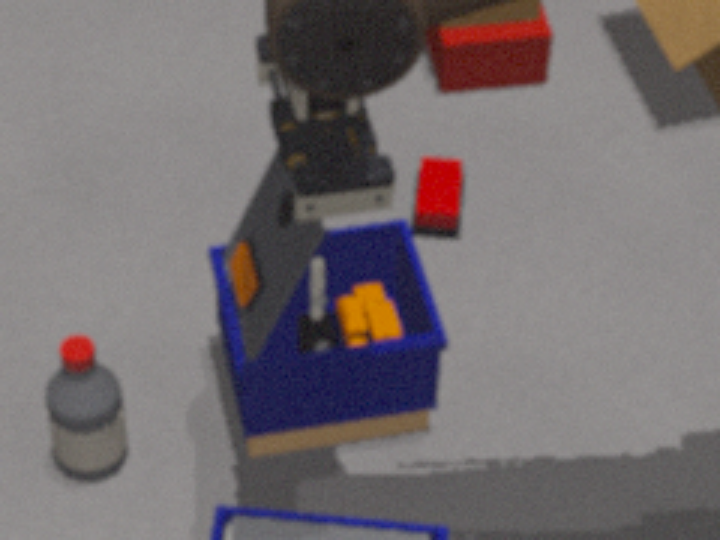

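The lid leans on the fingers well up, at about 1.15 rad, and the white ram is visible at (318,285). I'll carry on along the arc.

>>> apply_moves([
  [0,-0.01,0,-0.004,0,0,0],
  [0,-0.01,0,-0.004,0,0,0],
  [0,-0.01,0,-0.003,0,0,0],
  [0,-0.01,0,-0.002,0,0,0],
  [0,-0.01,0,-0.001,0,0,0],
  [0,-0.01,0,0,0,0,0],
  [0,-0.01,0,0,0,0,0],
  [0,-0.01,0,0,0,0,0],
  [0,-0.008,0,0,0,0,0],
  [0,-0.005,0,0,0,0,0],
  [0,0,0,0,0,0,0],
  [0,0,0,0,0,0,0],
])

```text
time_s: 7.25
tcp_pos: [0.6526, -0.1141, 0.2752]
eef_rot: [180.0, -0.0, -165.5]
contact_force: [-0.5, -0.3, -0.6]
gripper_width: 0.0004
gripper_force: 0.0
```

>>> apply_moves([
  [0,0.02,0,0,0,0,0],
  [0,0.035,0,0,0,0,0],
  [0,0.035,0,-0.01,0,0,0],
  [0,0.035,0,-0.01,0,0,0],
  [0,0.035,0,-0.01,0,0,0],
  [0,0.02,0,0,0,0,0],
  [0,0,0,0,0,0,0],
  [0,0,0,0,0,0,0],
  [0,0,0,0,0,0,0],
  [0,0,0,0,0,0,0],
  [0,0,0,0,0,0,0],
  [0,0,0,0,0,0,0],
])

```text
time_s: 8.25
tcp_pos: [0.4788, -0.1591, 0.305]
eef_rot: [180.0, -0.1, -165.5]
contact_force: [1.0, 0.0, 0.5]
gripper_width: 0.0005
gripper_force: 0.0
```

```bash
python3 - <<'E'
from h import *
s=get_state(); print(s['tcp_pos'],s['contact_force'])
c=snap('side')
cv2.imwrite('pics/side3c.png',cv2.resize(c['frame'][110:390,200:470,::-1],None,fx=2,fy=2))
E
```

```text
[ 0.47877801 -0.15911732  0.30498397] [1.03089784 0.03777907 0.48024117]
```

View pics/side3c.png

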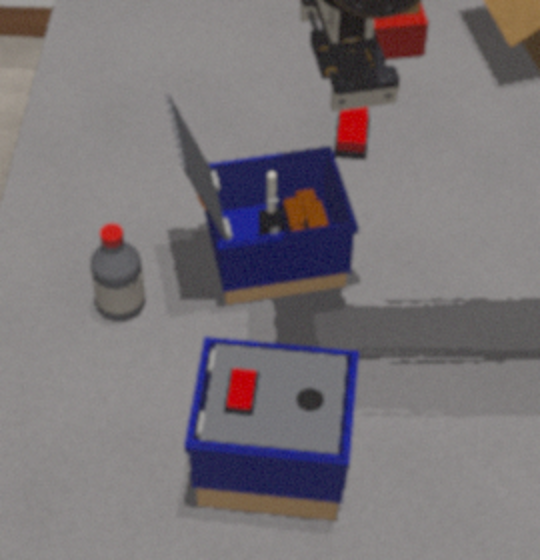

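The amber lid leans back past upright, with its top edge near (170,97). The ram is out, the red bin is shut, and the gripper is clear of everything.

```bash
python3 -c "
from plant import close_job; print(close_job())"
```

```text
the job is handed in; nothing more can be done
None
```

The amber bin is open: its lid leans back past upright with the ram out. The red bin is still shut, the last picture shows no loose thing disturbed, and the job was handed in at about 8.3 s (no verdict was returned).

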